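# Dry-fit the album's binding bar and hold it ready over the posts

### The job

Pick up the wooden binding bar whose two holes are spaced like the album's brass posts, carry it over the things in between, and try it on: slide it down both posts until it lies flat on the pages. Then lift it off again and finish while holding it still and level, both holes straight above the posts and its underside one to two centimetres clear of the post tips, touching nothing but your gripper, so that I can slip the last punched pages onto the posts beneath it. Leave the other bar, the jar of pens, the glue bottle, the tape dispenser and the scissors where they are.

Things in the scene. Friction and masses are not known exactly. Their poses are not given: they have to be found in the camera images.
- bar_wide: The bar to use: pale wood, half-round ends, lying flat on the kit box; 190 mm long (y axis), 30 mm wide (x), 15 mm thick (z), about 60 g. Two brass-rimmed 9 mm through holes at y = +54 and -54 mm (108 mm apart, like the posts). Origin: centre of its underside. Either way round fits. Gripped across the width at its middle it balances, between the posts.
- bar_narrow: The other binding bar, for another album: same wood and outer size, also lying on the kit box, but its two 9 mm holes are only 80 mm apart (y = +40 and -40 mm). Origin at the centre of its underside. Leave it where it lies.
- kit_box: Closed flat kit box with a grey cloth lid, fixed on the table, 240 x 300 mm (x, y) and 50 mm high; the two bars lie side by side on its lid, their length roughly along y. Origin at the centre of its underside.
- album: Open album, fixed on the table: grey cover 3 mm, then 6 mm of pages (their top at 9 mm). Two brass posts 6 mm thick stand 26 mm out of the pages at y = +54 and -54 mm, by the edge nearest the robot; their upper 5 mm taper to tips at 35 mm. Origin: on the table midway between the posts, z up. Pages reach x = -21 to +122 mm, y = -99 to +99 mm.
- post_tips (a point): The point midway between the tips of the two posts, 35 mm above the table.
- pen_jar: Clear jar full of pens, 66 mm across and 164 mm high, standing loose between the bars and the album. Origin at the centre of its underside.
- glue_bottle: White glue bottle with an orange nozzle, 39 mm across and 134 mm high, standing loose between the bars and the album. Origin at the centre of its underside.
- tape_dispenser: Black weighted desk tape dispenser, 47 x 133 mm (x, y) and 70 mm high, standing loose between the bars and the album. Origin at the centre of its underside.
- scissors: Blue-handled scissors lying near the table's front edge, 87 x 199 mm, 9 mm high. Origin at the centre of the underside.

How it is judged (in metres and radians):
On the way:
1. the wide-spaced bar slid down both posts, lying flat on the pages (horizontal distance between bar_wide and album below 0.004 m and angle between the y axis of bar_wide and the y axis of album, either way round below 0.05 rad and angle between bar_wide's own z axis and vertical below 0.08 rad and z of bar_wide in the frame of album below 0.0125 m), for 0.2 s.
At the end, for the whole second after the job is handed in: The bar with 108 mm hole spacing is held still by the gripper, centred within 4 mm over the posts, in line within 0.05 rad, level within 0.08 rad, underside 6 to 26 mm above the post tips, not touching album or posts; the other bar moved less than 15 mm (horizontal distance between bar_wide and album below 0.004 m and angle between the y axis of bar_wide and the y axis of album, either way round below 0.05 rad and angle between bar_wide's own z axis and vertical below 0.08 rad and z of bar_wide in the frame of post_tips between 0.006 and 0.026 m and contact force between bar_wide and album below 0.05 N and contact force between bar_wide and the fingers above 1 N and linear speed of bar_wide below 0.02 m/s and distance of bar_narrow from where it was at the start of the episode below 0.015 m); the arm keeps its last pose, push and grip.
It fails at once if the other binding bar was shifted more than 15 mm (distance of bar_narrow from where it was at the start of the episode above 0.015 m).
It fails at once if the jar of pens was shifted or knocked over (distance of pen_jar from where it was at the start of the episode above 0.015 m or angle between pen_jar's own z axis and vertical above 0.3 rad).
It fails at once if the glue bottle was shifted or knocked over (distance of glue_bottle from where it was at the start of the episode above 0.015 m or angle between glue_bottle's own z axis and vertical above 0.3 rad).
It fails at once if the tape dispenser was shifted or knocked over (distance of tape_dispenser from where it was at the start of the episode above 0.015 m or angle between tape_dispenser's own z axis and vertical above 0.3 rad).
It fails at once if the pair of scissors was shifted or knocked over (distance of scissors from where it was at the start of the episode above 0.015 m or angle between scissors's own z axis and vertical above 0.3 rad).
It also fails if it takes over 51 s, if anything falls off the work surface, if the arm or the gripper's body presses on something with over 40 N, if the wrist force passes 120 N, or if a joint passes its speed limit or range.

### The arm

A 7-joint arm with a two-finger parallel gripper is mounted at the origin on a cart in front of the work surface, level with it; the furniture and walls round the work are solid. World frame = base frame: x ahead of the robot, y to its left, z up, the work surface at z = 0. Lengths are in m, angles in degrees, forces in N, time in s.
With the tool pointing down it reaches from about 0.425 to 0.875 m from the base axis. Payload 4.7 kg.
Tool frame: the origin (TCP) lies midway between the tips of the shut fingers; the grasp point (between the pads) lies 19 mm behind it; z points along the fingers, y is the line along which they close (so a half turn about z gives the same grasp; the last joint's range is limited). The gripper opens to 87 mm and grips with 3 to 60 N. Pads are 19 mm wide; open, the fingers measure 117 mm over their backs; the gripper's body (75 mm by 190 mm) begins 51 mm behind the grasp point.
Start: joints at [76.897, 18.392, -4.016, 83.108, 1.295, 78.541, -3.26], TCP at [0.156, -0.631, 0.223] pointing down, gripper open.
Joint ranges: [-163.93, 163.93], [-17.29, 119.83], [-79.2, 71.16], [3.27, 140.29], [-89.18, 269.18], [5.43, 117.66], [-154.24, 154.24]. Speed limits (degrees/s): [147.25, 147.25, 180, 180, 180, 180, 180].

### API

Orientations are given as [roll, pitch, yaw] about the fixed x, y, z axes, in that order (R = Rz(yaw) Ry(pitch) Rx(roll)).
In Python, from cell import env gives the robot as it stands.
- The arm moves only by the tool step_arm, never from a script. Its argument "moves" is a list of rows, each an object with "dp": the shift along the tool's x, y, z in mm, a list of three; "dr": the turn, a rotation vector about the tool's x, y, z in rad, a list of three; "fingers": the closure, from 0 (fully open) to 1 (shut). In form: [{"dp": [dx, dy, dz], "dr": [ax, ay, az], "fingers": fingers}, ...]. A call has exactly 5 rows; each row shifts and turns the commanded pose from where the row before left it, along the tool's axes as they then stand; what a row does not reach is not made up. A row lasts 1/8 s, in which the tool goes at most 62.5 mm and 10.7 degrees, less where a joint would pass 70% of its speed; a pose out of reach is approached as far as the arm can. A call with a gripper value outside its range is refused whole. The fingers move at their own pace and stop on an object; "squeeze" is the grip in N (left out, the last holds). Time passes only in rows, so rows that do not move let the fingers close, or fill a call up. It gives the time, the measured TCP pose, the force, the opening and the grip force at its end, in the units of the state.
- env.get_obs(): the state, without advancing time (a new reading comes with each control period).
- env.read_camera(name): name is "scene" or "top" or "wrist"; returns the picture (384x512x3 uint8, red, green, blue); there is no depth.
- env.camera_model(name): a dict with "fx", "fy", "cx", "cy" (pixels), "R" (3x3) and "t" (3): a world point X has camera coordinates R X + t. Camera axes: x right, y down, z forward; pixel columns grow to the right and rows downward; lengths in m; the calibration is good to about 2 mm. A picture is of the moment at which its call begins: read the wrist's pose just before it. camera_model takes no time and is no camera call; for the wrist camera it gives the pose at the moment of the call.
- env.sign_off(): hands the job in; it is judged then, once.
The state is a dict: "time_s": time; "qpos": joint angles; "joint_velocities": joint speeds; "effort": joint torques, N m; "tool_pos": TCP position; "tool_rot": TCP orientation; "force": force on the tool from outside, world axes, zero at the start; "wrist_torque": the same for the moment, N m; "grip_width": finger opening in m; "grasp_force": force on a finger pad.
Only numpy, scipy, OpenCV 4.12 (cv2) and the standard library are available. Lean on these libraries where they do the work, as an engineer would, in place of code of your own. Each camera call takes 0.05 s, during which the arm holds its last target. There are 200 camera calls.

## Working session

There is one attempt and no reset: what is moved stays moved. The work goes in short steps, Python scripts to look and compute and a tool call to move; the robot and the scene stay as the last step left them, time stands still between calls to the robot, and variables do not carry over. Pictures are saved under pics/ and viewed, at most 10 in all, crops included, and the job is handed in when it is done.

Besides the shell and the picture viewer there is one more tool, called after "Emit:" as name(argument=value, ...) on one line, values as JSON. step_arm: Moves the arm, as the interface text tells. Its arguments: {"type":"object","properties":{"moves":{"type":"array","items":{"type":"object","properties":{"dp":{"type":"array","items":{"type":"number"}},"dr":{"type":"array","items":{"type":"number"}},"fingers":{"type":"number"}}}},"squeeze":{"type":"number"}},"required":["moves"]}

```bash
mkdir -p pics; ls; python3 - <<'E'
from cell import env
import cv2,numpy as np
for n in("scene","top"):
    cv2.imwrite(f"pics/{n}0.png",env.read_camera(n)[:,:,::-1])
    m=env.camera_model(n);print(n,m)
o=env.get_obs();print(o)
E
```

```text
pics
scene {'fx': 475.9390900917753, 'fy': 475.9390900917753, 'cx': 252.4753650680053, 'cy': 196.55545265587665, 'R': array([[-0.72777322, -0.68568066,  0.01371776],
       [-0.38005264,  0.38657201, -0.8403107 ],
       [ 0.57088189, -0.61676909, -0.5419315 ]]), 't': array([0.3774821 , 0.22876814, 1.16770084])}
top {'fx': 391.02558188890004, 'fy': 391.02558188890004, 'cx': 258.2257565067484, 'cy': 190.00223369543536, 'R': array([[-0.02092476, -0.99975629,  0.00703699],
       [-0.99415587,  0.02006092, -0.10607388],
       [ 0.10590686, -0.00921543, -0.99433335]]), 't': array([0.00850833, 0.50304612, 0.90160357])}
{'time_s': 0.1, 'qpos': array([76.89611394, 18.43495056, -4.01601158, 83.16587674,  1.29504895,
       78.54272807, -3.26313878]), 'joint_velocities': array([-0.08938286, -0.09239743,  0.00074   , -0.13375608,  0.02348235,
        0.11662522,  0.00399094]), 'effort': array([-4.65205339e-04, -4.92572558e+01, -4.05943561e-01, -3.13398528e+01,
       -6.40379847e-02,  3.95157037e-02,  4.81832558e-05]), 'tool_pos': array([ 0.15611615, -0.63046792,  0.22158724]), 'tool_rot': array([-1.79901682e+02,  5.36090188e-03,  1.39107667e+01]), 'force': array([-0.37185538,  0.72678286, -1.37752204]), 'wrist_torque': array([-0.03503468, -0.00485925,  0.0023973 ]), 'grasp_force': 0.0, 'grip_width': 0.08723673440341792}
```

View pics/top0.png

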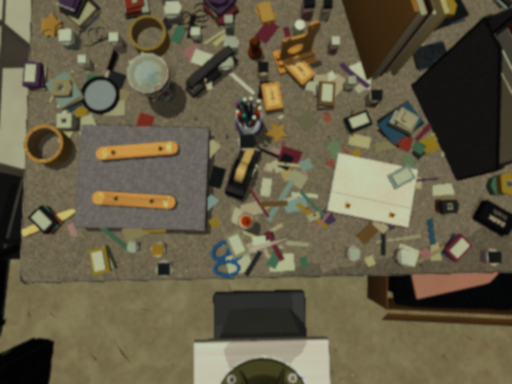

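View pics/scene0.png

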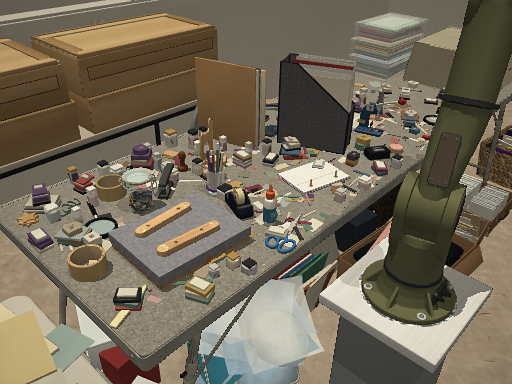

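The top view shows the bars on the kit box, upper at about (137,151) and lower at (133,201). The album is at (372,190), its posts near (348,205) and (390,211). The jar (250,115), tape (243,172), glue (246,222) and scissors (226,258) lie in between or in front. Next I'll enlarge the crops and measure.

```bash
cat > h.py <<'E'
import cv2,numpy as np
from cell import env
def ray(m,u,v,z):
    R,t=np.array(m["R"]),np.array(m["t"])
    d=R.T@np.array([(u-m["cx"])/m["fx"],(v-m["cy"])/m["fy"],1]); c=-R.T@t
    return c+d*(z-c[2])/d[2]
E
python3 - <<'E'
from h import *
im=cv2.imread("pics/top0.png");m=env.camera_model("top")
a=cv2.resize(im[120:240,70:220],None,fx=4,fy=4,interpolation=cv2.INTER_CUBIC)
b=cv2.resize(im[145:235,320:470],None,fx=4,fy=3.0,interpolation=cv2.INTER_CUBIC)[:120*1]
cv2.imwrite("pics/c1.png",a)
b=cv2.resize(im[180:225,325:425],None,fx=6,fy=6,interpolation=cv2.INTER_CUBIC)
cv2.imwrite("pics/c2.png",b)
hsv=cv2.cvtColor(im,cv2.COLOR_BGR2HSV)
mk=cv2.inRange(hsv,(8,110,120),(25,255,255)); mk[:,:75]=0;mk[:,212:]=0;mk[:125]=0;mk[232:]=0
for c in cv2.findContours(mk,cv2.RETR_EXTERNAL,cv2.CHAIN_APPROX_NONE)[0]:
    if cv2.contourArea(c)>300:
        r=cv2.minAreaRect(c);P=[ray(m,*p,0.065)for p in cv2.boxPoints(r)]
        print(r,np.mean(P,0).round(4),[np.linalg.norm(P[i]-P[i-1]).round(4)for i in(0,1)],np.round(P,3)[:,:2].tolist())
for n,u,v,z in[("jar",250,118,.1),("glue",246,222,.13),("tape",243,172,.05),("sc",226,258,0),("box corner",79,125,.05),("box c",210,231,.05)]:print(n,ray(m,u,v,z).round(3))
E
```

```text
((133.4688720703125, 199.49807739257812), (83.33738708496094, 14.035114288330078), 3.5763344764709473) [0.4831 0.2815 0.065 ] [np.float64(0.1883), np.float64(0.0318)] [[0.475, 0.376], [0.507, 0.375], [0.491, 0.186], [0.459, 0.188]]
((136.11517333984375, 149.951171875), (13.433947563171387, 82.45500946044922), 85.46223449707031) [0.5972 0.2767 0.065 ] [np.float64(0.0314), np.float64(0.1888)] [[0.607, 0.372], [0.619, 0.184], [0.587, 0.181], [0.576, 0.369]]
jar [0.657 0.014 0.1  ]
glue [0.425 0.026 0.13 ]
tape [0.543 0.033 0.05 ]
sc [0.344 0.079 0.   ]
box corner [0.663 0.416 0.05 ]
box c [0.409 0.111 0.05 ]
```

View pics/c1.png

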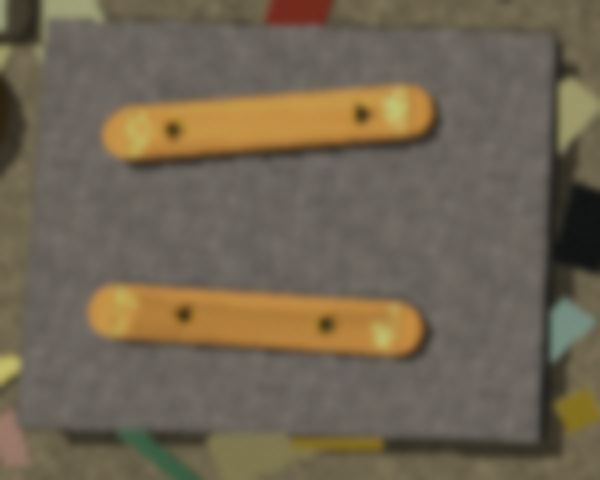

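View pics/c2.png

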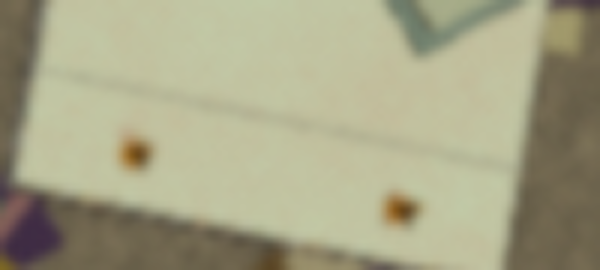

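Hole spacing is 47 px on the upper bar against 36 px on the lower, so the upper bar is the wide one. The post tips are near (347.5,205.3) and (391.7,214.8).

```bash
python3 - <<'E'
from h import *
m=env.camera_model("top")
def pr(n,a,b,z):
    A,B=ray(m,*a,z),ray(m,*b,z);d=A-B;print(n,A.round(4),B.round(4),"mid",((A+B)/2).round(4),"sp",np.linalg.norm(d).round(4),"yaw",np.degrees(np.arctan2(d[1],d[0])).round(2))
pr("wide",(113.5,152.5),(160.5,148.5),.065)
pr("narrow",(70+184/4,120+315/4),(70+326/4,120+325/4),.065)
pr("posts",(347.5,205.3),(391.7,214.8),.03)
for u,v in((462,178),(414,86),(375,78)):print(ray(m,u,v,0).round(3),ray(m,u,v,.25).round(3))
w=env.camera_model("wrist");R=np.array(w["R"]);print("wristcam",(-R.T@w["t"]).round(3),R.round(2).tolist(),w["fx"])
E
```

```text
wide [0.5922 0.3285 0.065 ] [0.5994 0.221  0.065 ] mid [0.5958 0.2748 0.065 ] sp 0.1078 yaw 93.85
narrow [0.4856 0.3209 0.065 ] [0.4783 0.2407 0.065 ] mid [0.482  0.2808 0.065 ] sp 0.0806 yaw 84.79
posts [ 0.4622 -0.2117  0.03  ] [ 0.4377 -0.3149  0.03  ] mid [ 0.45   -0.2633  0.03  ] sp 0.1061 yaw 76.64
[ 0.526 -0.504  0.   ] [ 0.494 -0.369  0.25 ]
[ 0.762 -0.4    0.   ] [ 0.668 -0.293  0.25 ]
[ 0.784 -0.303  0.   ] [ 0.684 -0.221  0.25 ]
wristcam [ 0.231 -0.611  0.385] [[0.24, -0.97, -0.0], [-0.93, -0.23, 0.28], [-0.28, -0.07, -0.96]] 318.2464234089994
```

```bash
python3 - <<'E'
from h import *
m=env.camera_model("scene")
for u,v in((281,136),(340,160),(353,143)):print(ray(m,u,v,0).round(3))
def proj(n,X):
    m=env.camera_model(n);p=np.array(m["R"])@X+m["t"];return (p[:2]/p[2]*m["fx"]+[m["cx"],m["cy"]]).round(0)
for z in(.1,.2,.3): print(z,[proj("scene",np.array([.526*k,-.504*k,z])) for k in (1,)])
E
```

```text
[ 0.782 -0.444  0.   ]
[ 0.5   -0.443  0.   ]
[ 0.543 -0.594 -0.   ]
0.1 [array([347., 128.])]
0.2 [array([350., 101.])]
0.3 [array([354.,  73.])]
```

```bash
cat >> h.py <<'E'
from scipy.spatial.transform import Rotation as Ro
def plan(xyz,yaw,n,roll=180,pitch=0):
    o=env.get_obs();p=np.array(o["tool_pos"]);R=Ro.from_euler("xyz",o["tool_rot"],degrees=True)
    T=Ro.from_euler("xyz",[roll,pitch,yaw],degrees=True);rv=(R.inv()*T).as_rotvec()/n
    step=(np.array(xyz)-p)/n*1000
    for i in range(n):
        print((R.inv().apply(step)).round(1).tolist(),rv.round(4).tolist());R=R*Ro.from_rotvec(rv)
E
python3 -c "
from h import *
plan([.44,-.27,.30],76.6,10)"
```

```text
[36.2, -28.2, -7.8] [-0.0002, -0.0001, -0.1094]
[39.1, -24.1, -7.8] [-0.0002, -0.0001, -0.1094]
[41.5, -19.6, -7.8] [-0.0002, -0.0001, -0.1094]
[43.4, -15.0, -7.8] [-0.0002, -0.0001, -0.1094]
[44.7, -10.2, -7.8] [-0.0002, -0.0001, -0.1094]
[45.6, -5.2, -7.8] [-0.0002, -0.0001, -0.1094]
[45.9, -0.2, -7.8] [-0.0002, -0.0001, -0.1094]
[45.6, 4.8, -7.8] [-0.0002, -0.0001, -0.1094]
[44.8, 9.8, -7.8] [-0.0002, -0.0001, -0.1094]
[43.5, 14.6, -7.8] [-0.0002, -0.0001, -0.1094]
```

Emit:
step_arm(moves=[{"dp":[36,-28,-14],"dr":[0,0,-0.11],"fingers":0},{"dp":[39,-24,-14],"dr":[0,0,-0.11],"fingers":0},{"dp":[41,-20,-14],"dr":[0,0,-0.11],"fingers":0},{"dp":[43,-15,-14],"dr":[0,0,-0.11],"fingers":0},{"dp":[45,-10,-14],"dr":[0,0,-0.11],"fingers":0}])

```text
time_s: 0.72
tool_pos: [0.2977, -0.4494, 0.2926]
tool_rot: [-180.0, 0.0, 45.6]
force: [0.4, -0.8, -0.1]
grip_width: 0.0873
grasp_force: 0.0
```

Emit:
step_arm(moves=[{"dp":[45,-5,-2],"dr":[0,0,-0.11],"fingers":0},{"dp":[46,0,-2],"dr":[0,0,-0.11],"fingers":0},{"dp":[46,5,-2],"dr":[0,0,-0.11],"fingers":0},{"dp":[45,10,0],"dr":[0,0,-0.11],"fingers":0},{"dp":[44,15,0],"dr":[0,0,-0.11],"fingers":0}])

```text
time_s: 1.35
tool_pos: [0.44, -0.2687, 0.2983]
tool_rot: [-180.0, 0.0, 77.1]
force: [1.2, -0.1, -0.6]
grip_width: 0.0869
grasp_force: 0.0
```

```bash
python3 - <<'E'
from h import *
m=env.camera_model("wrist");im=env.read_camera("wrist")[:,:,::-1]
np.savez("w1.npz",R=m["R"],t=m["t"],im=im)
cv2.imwrite("pics/w1.png",im);o=env.get_obs();print(o["tool_pos"],o["tool_rot"])
E
```

```text
[ 0.44457428 -0.26149536  0.2984615 ] [179.89742425  -0.24083219  77.89313469]
```

View pics/w1.png

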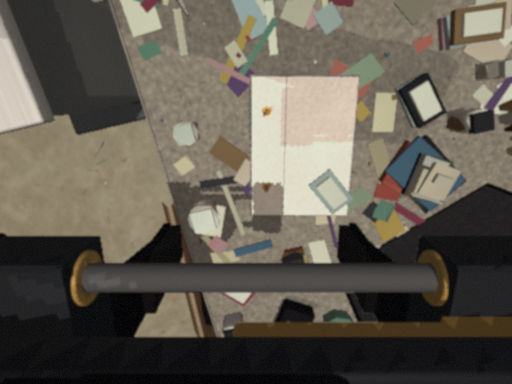

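The wrist view shows both posts on the page strip, at about (267,111) and (266,187). I'll take a settled picture and measure them by colour.

```bash
cat >> h.py <<'E'
def blobs(im,box,lo,hi,amin=3):
    x0,y0,x1,y1=box;h=cv2.cvtColor(im,cv2.COLOR_BGR2HSV)[y0:y1,x0:x1];mk=cv2.inRange(h,lo,hi)
    n,l,s,c=cv2.connectedComponentsWithStats(mk)
    return [(s[i].tolist(),(c[i]+[x0,y0]).round(1).tolist()) for i in range(1,n) if s[i][4]>=amin]
E
python3 - <<'E'
from h import *
for k in range(3): m=env.camera_model("wrist");im=env.read_camera("wrist")[:,:,::-1].copy()
cv2.imwrite("pics/w2.png",im)
print(env.get_obs()["tool_pos"],env.get_obs()["tool_rot"])
print(blobs(im,(254,85,284,212),(5,90,30),(25,255,255)))
print(np.array(ray(m,267,111,.03)),ray(m,266,187,.03))
c=im[95:205,250:285];cv2.imwrite("pics/w2c.png",cv2.resize(cv2.rotate(c,cv2.ROTATE_90_CLOCKWISE),None,fx=7,fy=7,interpolation=cv2.INTER_NEAREST))
E
```

```text
[ 0.43967936 -0.26932251  0.2982419 ] [-1.79958179e+02  2.26029651e-02  7.70382259e+01]
[([8, 23, 9, 9, 58], [266.2, 112.0]), ([7, 99, 9, 9, 55], [265.0, 187.5])]
[ 0.46276282 -0.21208999  0.03      ] [ 0.43908702 -0.31354341  0.03      ]
```

View pics/w2c.png

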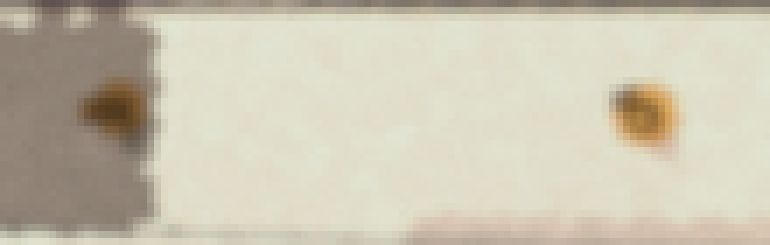

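```bash
python3 - <<'E'
from h import *
m=env.camera_model("wrist");print((-np.array(m["R"]).T@m["t"]).round(4))
for z in(.02,.025,.03):
    A,B=ray(m,266.5,112,z),ray(m,265.2,187.6,z);d=(A-B)[:2];L=np.linalg.norm(d)
    print(z,A.round(4),B.round(4),L.round(4),np.degrees(np.arctan2(d[1],d[0])).round(2),(A[:2]-d/L*.054).round(4))
plan([.5965,.275,.30],93.8,10)
E
```

```text
[ 0.4567 -0.193   0.4612]
0.02 [ 0.4606 -0.2162  0.02  ] [ 0.4356 -0.3194  0.02  ] 0.1062 76.37 [ 0.4479 -0.2687]
0.025 [ 0.4606 -0.2159  0.025 ] [ 0.4358 -0.3179  0.025 ] 0.105 76.37 [ 0.4478 -0.2684]
0.03 [ 0.4605 -0.2157  0.03  ] [ 0.4361 -0.3165  0.03  ] 0.1038 76.37 [ 0.4478 -0.2681]
[56.6, 3.1, -0.2] [-0.0001, 0.0, -0.0293]
[56.4, 4.7, -0.2] [-0.0001, 0.0, -0.0293]
[56.3, 6.4, -0.2] [-0.0001, 0.0, -0.0293]
[56.1, 8.0, -0.2] [-0.0001, 0.0, -0.0293]
[55.8, 9.7, -0.2] [-0.0001, 0.0, -0.0293]
[55.5, 11.3, -0.2] [-0.0001, 0.0, -0.0293]
[55.2, 12.9, -0.2] [-0.0001, 0.0, -0.0293]
[54.8, 14.5, -0.2] [-0.0001, 0.0, -0.0293]
[54.3, 16.1, -0.2] [-0.0001, 0.0, -0.0293]
[53.8, 17.7, -0.2] [-0.0001, 0.0, -0.0293]
```

Emit:
step_arm(moves=[{"dp":[56,3,0],"dr":[0,0,-0.03],"fingers":0},{"dp":[56,5,0],"dr":[0,0,-0.03],"fingers":0},{"dp":[56,6,0],"dr":[0,0,-0.03],"fingers":0},{"dp":[56,8,0],"dr":[0,0,-0.03],"fingers":0},{"dp":[56,10,0],"dr":[0,0,-0.03],"fingers":0}])

```text
time_s: 2.17
tool_pos: [0.518, 0.0003, 0.2984]
tool_rot: [180.0, 0.1, 85.3]
force: [0.4, -1.3, -0.5]
grip_width: 0.0869
grasp_force: 0.0
```

Emit:
step_arm(moves=[{"dp":[56,11,0],"dr":[0,0,-0.03],"fingers":0},{"dp":[55,13,0],"dr":[0,0,-0.03],"fingers":0},{"dp":[55,14,0],"dr":[0,0,-0.03],"fingers":0},{"dp":[54,16,0],"dr":[0,0,-0.03],"fingers":0},{"dp":[54,18,0],"dr":[0,0,-0.03],"fingers":0}])

```text
time_s: 2.8
tool_pos: [0.5967, 0.2726, 0.2976]
tool_rot: [-180.0, 0.1, 93.9]
force: [-0.0, -0.2, 1.0]
grip_width: 0.0869
grasp_force: 0.0
```

```bash
python3 - <<'E'
from h import *
for k in range(4): m=env.camera_model("wrist");im=env.read_camera("wrist")[:,:,::-1].copy()
cv2.imwrite("pics/w3.png",im);o=env.get_obs();print(o["tool_pos"],o["tool_rot"])
mk=cv2.inRange(cv2.cvtColor(im,cv2.COLOR_BGR2HSV),(8,110,100),(25,255,255))
for c in cv2.findContours(mk,cv2.RETR_EXTERNAL,cv2.CHAIN_APPROX_NONE)[0]:
    if cv2.contourArea(c)>500:
        r=cv2.minAreaRect(c);P=np.array([ray(m,*p,0.065)for p in cv2.boxPoints(r)]);print(np.round(r[0]),np.round(r[1]),P.mean(0).round(4),P[:,:2].round(4).tolist())
E
```

```text
[0.59505592 0.27346026 0.29707852] [-1.79874748e+02  5.42014260e-02  9.41304302e+01]
[479. 185.] [63. 69.] [0.8758 0.2645 0.065 ] [[0.8254, 0.2393], [0.8447, 0.3211], [0.9241, 0.2917], [0.909, 0.2061]]
[262. 155.] [ 24. 146.] [0.5957 0.2773 0.065 ] [[0.5859, 0.1836], [0.5759, 0.369], [0.6036, 0.3708], [0.6175, 0.1856]]
[172. 144.] [ 26. 148.] [0.4826 0.2831 0.065 ] [[0.4576, 0.1905], [0.4753, 0.3758], [0.5055, 0.3757], [0.492, 0.1901]]
[66. 69.] [35. 51.] [0.3601 0.3667 0.065 ] [[0.3295, 0.3795], [0.3886, 0.3916], [0.3916, 0.3543], [0.3308, 0.3415]]
```

View pics/w3.png

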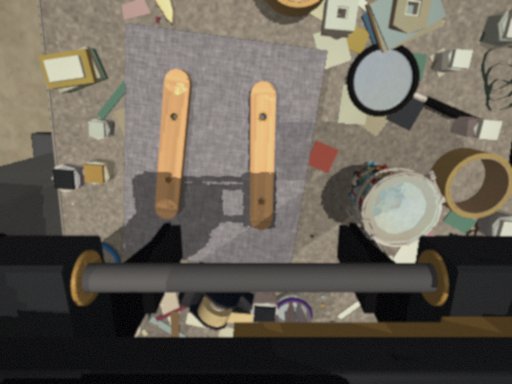

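Wide bar is the right one, with holes at about (263,117) and (262,201). The fingers straddle it.

```bash
python3 - <<'E'
from h import *
im=cv2.imread("pics/w3.png");g=cv2.cvtColor(im,cv2.COLOR_BGR2GRAY);m=env.camera_model("wrist")
P=[]
for u,v in((263,117),(262,201)):
    w=g[v-6:v+7,u-6:u+7].astype(float);w=np.clip(np.percentile(w,40)-15-w,0,None);Y,X=np.mgrid[v-6:v+7,u-6:u+7]
    c=(w*X).sum()/w.sum(),(w*Y).sum()/w.sum();P.append(ray(m,*c,.063));print(c,P[-1])
d=P[0]-P[1];print((P[0]+P[1])/2,np.linalg.norm(d),np.degrees(np.arctan2(d[1],d[0])))
mid=(P[0]+P[1])/2
plan([mid[0],mid[1],.054],np.degrees(np.arctan2(d[1],d[0])),5)
E
```

```text
(np.float64(262.74241975308644), np.float64(116.15496296296295)) [0.59396683 0.32739945 0.063     ]
(np.float64(260.692), np.float64(200.994)) [0.59941388 0.21854896 0.063     ]
[0.59669036 0.27297421 0.063     ] 0.10898669225024743 92.8647798278527
[-0.1, 0.4, 48.6] [-0.0004, 0.0002, 0.0044]
[-0.1, 0.4, 48.6] [-0.0004, 0.0002, 0.0044]
[-0.1, 0.4, 48.6] [-0.0004, 0.0002, 0.0044]
[-0.1, 0.4, 48.6] [-0.0004, 0.0002, 0.0044]
[-0.1, 0.3, 48.6] [-0.0004, 0.0002, 0.0044]
```

Emit:
step_arm(moves=[{"dp":[0,0.3,48],"dr":[0,0,0.002],"fingers":0},{"dp":[0,0.3,48],"dr":[0,0,0.002],"fingers":0},{"dp":[0,0.3,48],"dr":[0,0,0.002],"fingers":0},{"dp":[0,0.3,48],"dr":[0,0,0.002],"fingers":0},{"dp":[0,0.3,40],"dr":[0,0,0.002],"fingers":0}])

```text
time_s: 3.62
tool_pos: [0.5975, 0.2689, 0.0647]
tool_rot: [-180.0, 0.2, 93.2]
force: [0.8, -0.2, 0.4]
grip_width: 0.0871
grasp_force: 0.0
```

Emit:
step_arm(moves=[{"dp":[0,0,0],"dr":[0,0,0],"fingers":0},{"dp":[0,0,0],"dr":[0,0,0],"fingers":0},{"dp":[0,0,0],"dr":[0,0,0],"fingers":0},{"dp":[0,0,0],"dr":[0,0,0],"fingers":0},{"dp":[0,0,0],"dr":[0,0,0],"fingers":0}])

```text
time_s: 4.25
tool_pos: [0.5967, 0.2741, 0.0673]
tool_rot: [179.9, -0.0, 93.6]
force: [-0.2, -0.0, 0.0]
grip_width: 0.0872
grasp_force: 0.0
```

Emit:
step_arm(moves=[{"dp":[0,0,7],"dr":[0,0,0],"fingers":0},{"dp":[0,0,6],"dr":[0,0,0],"fingers":0},{"dp":[0,0,0],"dr":[0,0,0],"fingers":0},{"dp":[0,0,0],"dr":[0,0,0],"fingers":0.5},{"dp":[0,0,0],"dr":[0,0,0],"fingers":0.75}], squeeze=20)

```text
time_s: 4.88
tool_pos: [0.5965, 0.2741, 0.0537]
tool_rot: [180.0, -0.0, 93.6]
force: [-0.1, 0.0, 0.2]
grip_width: 0.0744
grasp_force: 0.0
```

Emit:
step_arm(moves=[{"dp":[0,0,0],"dr":[0,0,0],"fingers":0.9},{"dp":[0,0,0],"dr":[0,0,0],"fingers":0.9},{"dp":[0,0,0],"dr":[0,0,0],"fingers":0.9},{"dp":[0,0,0],"dr":[0,0,0],"fingers":0.9},{"dp":[0,0,0],"dr":[0,0,0],"fingers":0.9}], squeeze=25)

```text
time_s: 5.5
tool_pos: [0.5964, 0.2739, 0.0535]
tool_rot: [180.0, 0.0, 93.6]
force: [-1.4, -0.2, -0.2]
grip_width: 0.0298
grasp_force: 25.0
```

Emit:
step_arm(moves=[{"dp":[0,0,-15],"dr":[0,0,0],"fingers":0.9},{"dp":[0,0,-40],"dr":[0,0,0],"fingers":0.9},{"dp":[0,0,-60],"dr":[0,0,0],"fingers":0.9},{"dp":[0,0,-60],"dr":[0,0,0],"fingers":0.9},{"dp":[0,0,-60],"dr":[0,0,0],"fingers":0.9}])

```text
time_s: 6.12
tool_pos: [0.596, 0.2741, 0.2917]
tool_rot: [179.9, -0.0, 93.6]
force: [0.5, 0.9, -0.4]
grip_width: 0.0297
grasp_force: 25.0
```

```bash
python3 - <<'E'
from h import *
for k in range(4): m=env.camera_model("wrist");im=env.read_camera("wrist")[:,:,::-1].copy()
cv2.imwrite("pics/w4.png",im);o=env.get_obs();print(o["tool_pos"],o["tool_rot"],o["grip_width"])
E
```

```text
[0.59664121 0.2747396  0.29088749] [ 1.79800843e+02 -6.29283671e-02  9.35772983e+01] 0.029626662784737627
```

View pics/w4.png

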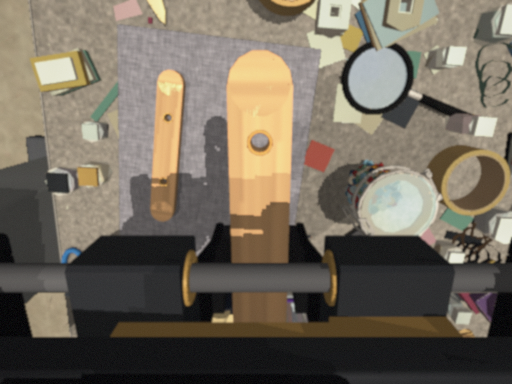

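The bar is held level between the fingers, with its far hole at (260,142).

```bash
python3 - <<'E'
from h import *
m=env.camera_model("wrist");im=cv2.imread("pics/w4.png");o=env.get_obs()
R=Ro.from_euler("xyz",o["tool_rot"],degrees=True)
h=cv2.cvtColor(im,cv2.COLOR_BGR2HSV);mk=cv2.inRange(h[20:235,215:305],(8,110,90),(28,255,255))
c=max(cv2.findContours(mk,cv2.RETR_EXTERNAL,cv2.CHAIN_APPROX_NONE)[0],key=cv2.contourArea)
hole=cv2.bitwise_not(mk)[95:150,15:75]
n,l,s,ce=cv2.connectedComponentsWithStats(hole);print([(s[i].tolist(),ce[i]+[230,115]) for i in range(n)])
z=o["tool_pos"][2]+.0115
T=lambda u,v:R.inv().apply(ray(m,u,v,z)-o["tool_pos"])*1000
for u,v in((260,142),):print("hole tool mm",T(u,v).round(1))
for y in(100,180,220):
    xs=np.flatnonzero(mk[y-20]);print(y,215+xs.min(),215+xs.max(),T(215+xs.min(),y).round(1),T(215+xs.max()+1,y).round(1))
b=cv2.boundingRect(c);print(b, "end",T(260,20+b[1]).round(1))
plan([.448,-.269,.29],76.4,10)
E
```

```text
[([0, 0, 58, 55, 1503], array([250.94810379, 141.44777112])), ([13, 0, 31, 55, 893], array([255.95968645, 141.38409854])), ([45, 0, 1, 1, 1], array([275., 115.])), ([44, 0, 16, 55, 673], array([283.10846954, 144.70282318])), ([48, 2, 1, 3, 3], array([278., 118.])), ([49, 13, 1, 1, 1], array([279., 128.])), ([21, 18, 18, 16, 222], array([259.43693694, 140.4954955 ])), ([42, 19, 2, 2, 2], array([272.5, 134.5])), ([42, 36, 1, 1, 1], array([272., 151.])), ([41, 41, 1, 1, 1], array([271., 156.]))]
hole tool mm [ 57.   -0.3 -11.4]
100 228 285 [ 76.3 -15.  -11.5] [ 76.2  11.6 -11.4]
180 230 288 [ 38.3 -15.1 -11.5] [ 38.3  14.  -11.4]
220 232 287 [ 17.2 -14.6 -11.5] [ 17.2  14.  -11.4]
(12, 60, 65, 155) end [ 84.9  -0.3 -11.4]
[-53.3, -18.2, -0.0] [0.0003, -0.0002, 0.03]
[-53.9, -16.6, -0.0] [0.0003, -0.0002, 0.03]
[-54.3, -15.0, -0.0] [0.0003, -0.0002, 0.03]
[-54.8, -13.4, 0.0] [0.0003, -0.0002, 0.03]
[-55.1, -11.7, 0.0] [0.0003, -0.0002, 0.03]
[-55.5, -10.1, 0.0] [0.0003, -0.0002, 0.03]
[-55.7, -8.4, 0.0] [0.0003, -0.0002, 0.03]
[-56.0, -6.7, 0.1] [0.0003, -0.0002, 0.03]
[-56.1, -5.0, 0.1] [0.0003, -0.0002, 0.03]
[-56.3, -3.3, 0.1] [0.0003, -0.0002, 0.03]
```

Emit:
step_arm(moves=[{"dp":[-53,-18,0],"dr":[0,0,0.03],"fingers":0.9},{"dp":[-54,-17,0],"dr":[0,0,0.03],"fingers":0.9},{"dp":[-54,-15,0],"dr":[0,0,0.03],"fingers":0.9},{"dp":[-55,-13,0],"dr":[0,0,0.03],"fingers":0.9},{"dp":[-55,-12,0],"dr":[0,0,0.03],"fingers":0.9}])

```text
time_s: 6.95
tool_pos: [0.5201, 0.0004, 0.287]
tool_rot: [-179.9, 0.0, 84.9]
force: [0.5, -0.7, -0.9]
grip_width: 0.0297
grasp_force: 25.0
```

Emit:
step_arm(moves=[{"dp":[-55,-10,0],"dr":[0,0,0.03],"fingers":0.9},{"dp":[-56,-8,0],"dr":[0,0,0.03],"fingers":0.9},{"dp":[-56,-7,0],"dr":[0,0,0.03],"fingers":0.9},{"dp":[-56,-5,0],"dr":[0,0,0.03],"fingers":0.9},{"dp":[-56,-3,0],"dr":[0,0,0.03],"fingers":0.9}])

```text
time_s: 7.58
tool_pos: [0.4463, -0.2701, 0.2871]
tool_rot: [-179.9, -0.0, 76.3]
force: [1.2, 0.9, -0.8]
grip_width: 0.0301
grasp_force: 25.0
```

Emit:
step_arm(moves=[{"dp":[0,0,50],"dr":[0,0,0],"fingers":0.9},{"dp":[0,0,50],"dr":[0,0,0],"fingers":0.9},{"dp":[0,0,50],"dr":[0,0,0],"fingers":0.9},{"dp":[0,0,40],"dr":[0,0,0],"fingers":0.9},{"dp":[0,0,10],"dr":[0,0,0],"fingers":0.9}])

```text
time_s: 8.2
tool_pos: [0.4449, -0.2671, 0.0848]
tool_rot: [-179.6, -0.2, 76.4]
force: [-0.3, 0.5, 0.2]
grip_width: 0.03
grasp_force: 25.0
```

```bash
python3 - <<'E'
from h import *
for k in range(5): m=env.camera_model("wrist");im=env.read_camera("wrist")[:,:,::-1].copy()
cv2.imwrite("pics/w5.png",im);o=env.get_obs();print(o["tool_pos"],o["tool_rot"],o["grip_width"])
s=env.read_camera("scene")[:,:,::-1]
cv2.imwrite("pics/s5.png",s)
a=cv2.resize(im[40:240,200:320],None,fx=3,fy=3,interpolation=cv2.INTER_CUBIC)
b=cv2.resize(s[130:230,260:370],(440,400),interpolation=cv2.INTER_CUBIC);b=cv2.copyMakeBorder(b,0,200,0,0,cv2.BORDER_CONSTANT)
cv2.imwrite("pics/c5.png",np.hstack([a,b]))
E
```

```text
[ 0.44912806 -0.2694221   0.09024105] [1.79850948e+02 6.67520999e-02 7.63613312e+01] 0.029698332753296558
```

View pics/c5.png

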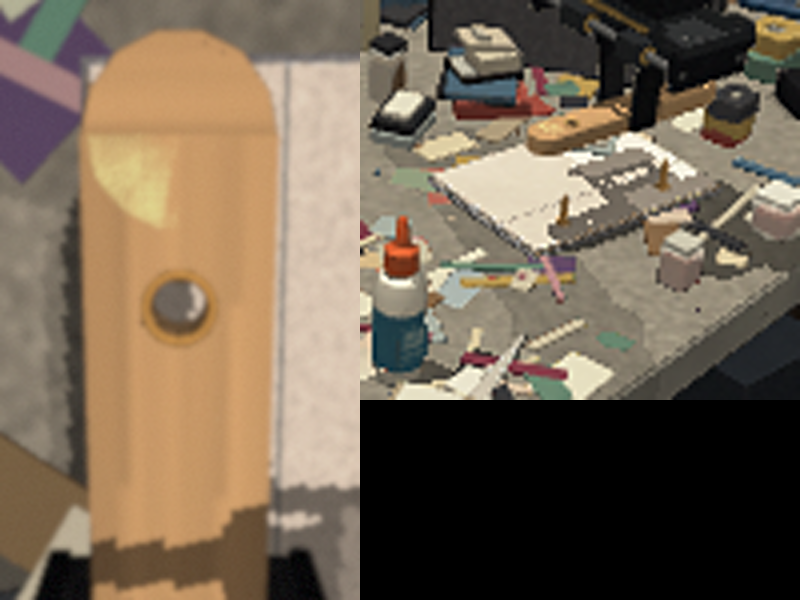

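The wrist crop shows the hole at (259.5,142) with only page and shadow visible through it. In the scene crop the bar hovers above both posts, whose tips are near scene pixels (310,179) and (336,170). I'll lower it closer so the post shows through the hole.

Emit:
step_arm(moves=[{"dp":[0,0,15],"dr":[0,0,0],"fingers":0.9},{"dp":[0,0,15],"dr":[0,0,0],"fingers":0.9},{"dp":[0,0,11],"dr":[0,0,0],"fingers":0.9},{"dp":[0,0,0],"dr":[0,0,0],"fingers":0.9},{"dp":[0,0,0],"dr":[0,0,0],"fingers":0.9}])

```text
time_s: 9.12
tool_pos: [0.4482, -0.2688, 0.0476]
tool_rot: [180.0, -0.0, 76.4]
force: [0.4, 1.2, -0.6]
grip_width: 0.0296
grasp_force: 25.0
```

```bash
python3 - <<'E'
from h import *
for k in range(3): m=env.camera_model("wrist");im=env.read_camera("wrist")[:,:,::-1].copy()
cv2.imwrite("pics/w6.png",im);o=env.get_obs();print(o["tool_pos"],o["tool_rot"],o["force"])
s=env.read_camera("scene")[:,:,::-1];cv2.imwrite("pics/s6.png",s)
t=env.read_camera("top")[:,:,::-1];cv2.imwrite("pics/t6.png",t)
a=cv2.resize(im[112:172,230:290],None,fx=6,fy=6,interpolation=cv2.INTER_CUBIC)
b=cv2.resize(s[145:205,290:350],(360,360),interpolation=cv2.INTER_CUBIC)
cv2.imwrite("pics/c6.png",np.hstack([a,b]))
E
```

```text
[ 0.44841441 -0.26903335  0.04804779] [1.79945721e+02 2.78997941e-02 7.63630538e+01] [ 0.43811035  0.21175571 -0.7704426 ]
```

View pics/c6.png

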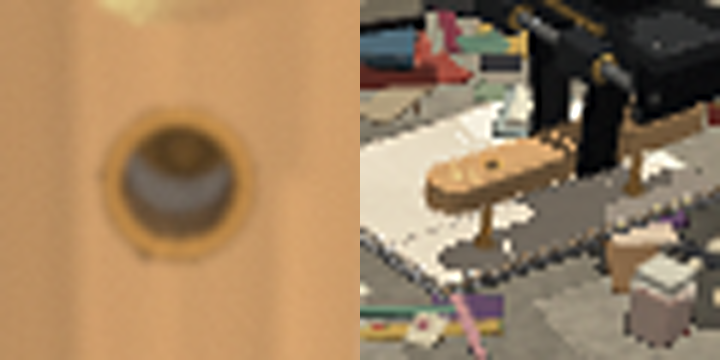

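The post shows through the hole, with its tip at about crop (180,150) against a hole centre of (179,182). I'll compute the parallax-corrected offset.

```bash
python3 - <<'E'
from h import *
m=env.camera_model("wrist");o=env.get_obs();R=Ro.from_euler("xyz",o["tool_rot"],degrees=True)
T=lambda u,v,z:R.inv().apply(ray(m,u,v,z)-o["tool_pos"])*1000
f=lambda x,y:(230+x/6-.4,112+y/6-.4)
print("hole",T(*f(179,182),o["tool_pos"][2]+.0115));
for y in(145,150,155):print("tip",T(*f(180,y),.034),T(*f(180,y),.030))
E
```

```text
hole [ 56.85293679  -0.72019241 -11.52622379]
tip [56.68716421 -0.63720332 13.92041112] [56.2032464  -0.63669121 17.92063172]
tip [56.22960742 -0.63727917 13.92061795] [55.73534626 -0.63676879 17.92084323]
tip [55.77137446 -0.63735515 13.92082509] [55.26675467 -0.63684647 17.92105504]
```

Emit:
step_arm(moves=[{"dp":[-0.4,0,4],"dr":[0,0,0],"fingers":0.9},{"dp":[0,0,4],"dr":[0,0,0],"fingers":0.9},{"dp":[0,0,4],"dr":[0,0,0],"fingers":0.9},{"dp":[0,0,4],"dr":[0,0,0],"fingers":0.9},{"dp":[0,0,2],"dr":[0,0,0],"fingers":0.9}])

```text
time_s: 10.0
tool_pos: [0.4482, -0.2692, 0.0294]
tool_rot: [180.0, 0.0, 76.4]
force: [2.0, 0.1, -0.3]
grip_width: 0.0295
grasp_force: 25.0
```

Emit:
step_arm(moves=[{"dp":[0,0,4],"dr":[0,0,0],"fingers":0.9},{"dp":[0,0,4],"dr":[0,0,0],"fingers":0.9},{"dp":[0,0,3],"dr":[0,0,0],"fingers":0.9},{"dp":[0,0,2],"dr":[0,0,0],"fingers":0.9},{"dp":[0,0,2],"dr":[0,0,0],"fingers":0.9}])

```text
time_s: 10.62
tool_pos: [0.4482, -0.2693, 0.0146]
tool_rot: [180.0, 0.0, 76.4]
force: [1.2, -0.3, 0.2]
grip_width: 0.0298
grasp_force: 25.0
```

Emit:
step_arm(moves=[{"dp":[0,0,1],"dr":[0,0,0],"fingers":0.9},{"dp":[0,0,1],"dr":[0,0,0],"fingers":0.9},{"dp":[0,0,0.5],"dr":[0,0,0],"fingers":0.9},{"dp":[0,0,0],"dr":[0,0,0],"fingers":0.9},{"dp":[0,0,0],"dr":[0,0,0],"fingers":0.9}])

```text
time_s: 11.25
tool_pos: [0.4482, -0.2693, 0.0124]
tool_rot: [180.0, 0.0, 76.4]
force: [1.2, -0.6, 4.3]
grip_width: 0.0298
grasp_force: 25.0
```

Emit:
step_arm(moves=[{"dp":[0,0,0.5],"dr":[0,0,0],"fingers":0.9},{"dp":[0,0,0],"dr":[0,0,0],"fingers":0.9},{"dp":[0,0,0],"dr":[0,0,0],"fingers":0.9},{"dp":[0,0,0],"dr":[0,0,0],"fingers":0.9},{"dp":[0,0,0],"dr":[0,0,0],"fingers":0.9}])

```text
time_s: 11.88
tool_pos: [0.4482, -0.2693, 0.0124]
tool_rot: [180.0, 0.0, 76.4]
force: [0.7, 0.9, 8.0]
grip_width: 0.0299
grasp_force: 25.0
```

Emit:
step_arm(moves=[{"dp":[0,0,-4],"dr":[0,0,0],"fingers":0.9},{"dp":[0,0,-5],"dr":[0,0,0],"fingers":0.9},{"dp":[0,0,-5],"dr":[0,0,0],"fingers":0.9},{"dp":[0,0,-5],"dr":[0,0,0],"fingers":0.9},{"dp":[0,0,-5],"dr":[0,0,0],"fingers":0.9}])

```text
time_s: 12.5
tool_pos: [0.4472, -0.269, 0.0357]
tool_rot: [-179.9, -0.0, 76.3]
force: [1.3, -0.1, -0.4]
grip_width: 0.0297
grasp_force: 25.0
```

Emit:
step_arm(moves=[{"dp":[0,0,-5],"dr":[0,0,0],"fingers":0.9},{"dp":[0,0,-5],"dr":[0,0,0],"fingers":0.9},{"dp":[0,0,-5],"dr":[0,0,0],"fingers":0.9},{"dp":[0,0,-3],"dr":[0,0,0],"fingers":0.9},{"dp":[0,0,0],"dr":[0,0,0],"fingers":0.9}])

```text
time_s: 13.12
tool_pos: [0.4479, -0.2693, 0.0538]
tool_rot: [180.0, 0.0, 76.4]
force: [1.4, 0.2, -0.6]
grip_width: 0.0293
grasp_force: 25.0
```

Emit:
step_arm(moves=[{"dp":[0,0,0],"dr":[0,0,0],"fingers":0.9},{"dp":[0,0,0],"dr":[0,0,0],"fingers":0.9},{"dp":[0,0,0],"dr":[0,0,0],"fingers":0.9},{"dp":[0,0,0],"dr":[0,0,0],"fingers":0.9},{"dp":[0,0,0],"dr":[0,0,0],"fingers":0.9}])

```text
time_s: 13.75
tool_pos: [0.4479, -0.2692, 0.0535]
tool_rot: [-180.0, 0.0, 76.4]
force: [0.8, -0.3, 0.1]
grip_width: 0.0299
grasp_force: 25.0
```

```bash
python3 - <<'E'
from h import *
a=cv2.imread("pics/w6.png");b=env.read_camera("wrist")[:,:,::-1].copy()
t=cv2.matchTemplate(b[100:190,220:300],a[127:157,245:275],cv2.TM_CCOEFF_NORMED)
print(cv2.minMaxLoc(t),"expect (25,27)")
o=env.get_obs();print(o["tool_pos"],o["joint_velocities"].round(2),o["grasp_force"])
E
```

```text
(-0.4942082166671753, 0.9795435070991516, (18, 52), (25, 27)) expect (25,27)
[ 0.44790116 -0.2692006   0.05353398] [-0.09 -0.02  0.02 -0.05  0.13 -0.09 -0.03] 24.999941289424896
```

The hole sits at the same place in the wrist image as before, so the bar has not slipped in the grip. I'm handing the job in.

```bash
python3 -c "
from cell import env
print(env.sign_off())"
```

```text
the job is handed in; nothing more can be done
None
```

I tried the wide bar on both posts and felt it seat on the pages. It is now held still and level about 15 mm above the post tips by tool height, and the job is handed in; I saw no verdict and took no final picture of the other objects.

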